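Clear the lid and pop the touch-latch box

ROBOT

A 6-joint arm with a two-finger parallel gripper is mounted at the origin on a cart in front of the work surface, level with it; the furniture and walls round the work are solid. World frame = base frame: x ahead of the robot, y to its left, z up, the work surface at z = 0. Lengths are in m, angles in rad, forces in N, time in s.
With the tool pointing down it reaches from about 0.375 to 0.9 m from the base axis. Payload 3.1 kg.
Tool frame: the origin (TCP) lies between the finger pads; the fingertips stand 11 mm ahead of it and the grasp point (between the pads) lies 8 mm behind it; z points along the fingers, y is the line along which they close (so a half turn about z gives the same grasp; the last joint's range is limited). The gripper opens to 87 mm and grips with 3 to 60 N. Pads are 19 mm wide; open, the fingers measure 117 mm over their backs; the gripper's body (75 mm by 190 mm) begins 51 mm behind the grasp point.
Start: joints at [-1.49, 0.527, 1.433, -0, 1.181, -0.178], TCP at [0.161, -0.604, 0.234] pointing down, gripper open.
Joint ranges: [-3.08, 3.08], [-0.75, 2.2], [0.22, 2.44], [-1.43, 4.57], [0, 2.65], [-2.85, 2.85]. Speed limits (rad/s): [2.79, 2.79, 3.14, 3.14, 3.14, 3.14].

INTERFACE

Orientations are given as a unit quaternion [x, y, z, w].
In Python, from rig import robot gives the robot as it stands.
- The arm moves only by the tool move_arm, never from a script. Its argument "moves" is text: rows parted by semicolons, each of 7 numbers parted by spaces: the shift along the tool's x, y, z in units of 100 mm (1.0 is 100 mm), then the turn, a rotation vector about the tool's x, y, z in units of 90 degrees (1.0 is 90 degrees), then the opening, from 0 (shut) to 1 (fully open). A call has 1 to 12 rows; each row is the pose to reach, as a shift and turn from the pose commanded when the call began, along the tool's axes at that moment; what a row does not reach only later rows make up. A row lasts 1/10 s, in which the tool goes at most 50 mm and 8.59 degrees, less where a joint would pass 70% of its speed; a pose out of reach is approached as far as the arm can. A call with a number of a shift or a turn outside -1 to 1 is refused whole. A call with a gripper value outside its range is refused whole. The fingers move at their own pace and stop on an object; "squeeze" is the grip in N (left out, the last holds). Time passes only in rows, so rows that repeat a pose let the fingers close. It gives the time, the measured TCP pose, the force, the opening and the grip force at its end, in the units of the state.
- robot.get_obs(): the state, without advancing time (a new reading comes with each control period).
- robot.camera(name): name is "scene" or "top" or "wrist"; returns a dict with "image" (384x512x3 uint8, red, green, blue), "intrinsics" (3x3 intrinsics, pixels), "extrinsics" (4x4, takes a point from world to camera coordinates). Camera axes: x right, y up, looking along -z (the intrinsics and any distortion apply to the point x, -y, -z); pixel columns grow to the right and rows downward; lengths in m; the calibration is good to about 2 mm. A picture is of the moment at which its call begins. There is no depth.
- robot.hand_in(): hands the job in; it is judged then, once.
The state is a dict: "time": time; "q": joint angles; "joint_velocities": joint speeds; "joint_torque": joint torques, N m; "position": TCP position; "tool_rot": TCP orientation; "ft_force": force on the tool from outside, world axes, zero at the start; "moment": the same for the moment, N m; "grip_width": finger opening in m; "grip_force": force on a finger pad.
Only numpy, scipy, OpenCV 4.12 (cv2) and the standard library are available. Lean on these libraries where they do the work, as an engineer would, in place of code of your own. Each camera call takes 0.05 s, during which the arm holds its last target. There are 200 camera calls.

TASK

Two identical wooden touch-latch boxes stand side by side, and a roll of masking tape lies on the lid of one of them. Without picking the tape up, push it flat across with the fingers onto the middle of the other box's lid; then press down the finger spot at the front of the cleared lid so that its catch lets go and the spring pops the lid ajar. Leave that lid ajar as the spring holds it, the other box shut, and the things standing around where they are.

Things in the scene. Friction and masses are not known exactly. Their poses are not given: they have to be found in the camera images.
- masking_tape: Roll of beige masking tape lying flat, 96 mm across, 25 mm high, about 50 g; origin: centre of its underside, z up. It counts as solid: the hole in it takes no finger.
- box_a: Wooden box, 150 mm deep (its x, front to hinged back), 165 wide (y), fixed; flat lid 10 mm thick, no handle, its top 84 mm above the table. Its twin stands 4 mm beside it along y (centres 169 mm apart); which is on the left varies. Origin: centre of its underside, 12 mm above the table. The tape starts on this one; it is the one to open.
- box_b: Wooden box, 150 mm deep (its x, front to hinged back), 165 wide (y), fixed; flat lid 10 mm thick, no handle, its top 84 mm above the table. Its twin stands 4 mm beside it along y (centres 169 mm apart); which is on the left varies. Origin: centre of its underside, 12 mm above the table. Takes the tape on its lid and stays shut.
- lid_a_mid (a point): Middle of the top face of the lid of box_a (moves with the lid); the same axes as the box while shut.
- lid_b_mid (a point): Middle of the top face of the lid of box_b; where the tape is to be pushed.
- lid_a_spot (a point): Finger spot of box_a: a flat brass disc 22 mm across in the top face of the lid, 25 mm in from its front edge, half-way along it; the place to press (moves with the lid).
- lid_a (a joint): Lid of box_a about its back edge, rad: 0 shut, latched; + open; - pressed (stop -0.05: 6 mm down at the spot). Push-to-open catch: 3 to 5 N on the spot takes the lid down; the catch lets go about 4 mm down, and as the finger lifts a spring raises the lid to about 0.45 (front edge 65 mm up) and holds it there. Released sooner, it stays latched.
- lid_b (a joint): Lid of box_b about its back edge, rad: 0 shut, latched; + open; - pressed (stop -0.05: 6 mm down at the spot). Push-to-open catch: 3 to 5 N on the spot takes the lid down; the catch lets go about 4 mm down, and as the finger lifts a spring raises the lid to about 0.45 (front edge 65 mm up) and holds it there. Released sooner, it stays latched.
- tumbler: Green ceramic tumbler, 65 mm across, 77 mm high, standing loose; bystander. Origin: centre of its underside.
- jar_iron: Small lidded glass jar, 66 mm across, 72 mm high, standing loose; bystander. Origin: centre of its underside.
- pencil: Pencil, 168 mm long, 7 mm thick, lying loose in front of the boxes; bystander. Origin: below its centre.
- test_tile_1: Small glazed tile 30 x 48 x 10 mm lying loose; bystander. Origin: centre of its underside.
- test_tile_2: Small glazed tile 30 x 48 x 10 mm lying loose; bystander. Origin: centre of its underside.
- water_bowl: Small bowl, 105 mm across, 44 mm high, standing loose; bystander. Origin: centre of its underside.
There are look-alikes about, which are no part of the job. There is more than one size of the masking_tape; the one meant has the size given above.

How it is judged:
On the way, in this order (a step that is already met when the one before it is completed fails the run):
1. the tape lies flat on the middle of the other box's lid (horizontal distance between masking_tape and lid_b_mid below 0.035 m and height (world z) of masking_tape between 0.079 and 0.089 m and angle between masking_tape's own z axis and vertical below 0.1 rad and value of joint lid_a below 0.03 rad), for 0.2 s.
2. the cleared lid is pressed down (value of joint lid_a below -0.02 rad).
3. the lid has sprung ajar (value of joint lid_a above 0.3 rad), for 0.2 s.
At the end, for the whole second after the job is handed in: The tape lies flat and still on the other box's lid, its centre within 35 mm of the lid's middle; the cleared lid stands ajar at 0.3 to 0.65 rad; the other lid is shut (under 0.03 rad) (horizontal distance between masking_tape and lid_b_mid below 0.035 m and height (world z) of masking_tape between 0.079 and 0.089 m and angle between masking_tape's own z axis and vertical below 0.1 rad and value of joint lid_a between 0.3 and 0.65 rad and velocity of joint lid_a below 0.1 rad/s and value of joint lid_b below 0.03 rad and linear speed of masking_tape below 0.03 m/s); the robot touches nothing.
It fails at once if the tape is lifted (more than 12 mm above the lids), tipped or falls off (height (world z) of masking_tape above 0.096 m or angle between masking_tape's own z axis and vertical above 0.3 rad or height (world z) of masking_tape below 0.064 m).
It fails at once if the other box is opened (value of joint lid_b above 0.06 rad).
It fails at once if the lid is opened before the tape is off it (value of joint lid_a above 0.06 rad and horizontal distance between masking_tape and lid_a_mid below 0.11 m).
It fails at once if the lid is forced open beyond where the spring holds it (value of joint lid_a above 0.9 rad).
It fails at once if a bystander is moved by more than 25 mm (distance of any of tumbler, jar_iron, pencil, test_tile_1, test_tile_2, water_bowl from where it was at the start of the episode above 0.025 m).
It also fails if it takes over 48 s, if anything falls off the work surface, if the arm or the gripper's body presses on something with over 40 N, if the wrist force passes 120 N, or if a joint passes its speed limit or range.

## Working session

There is one attempt and no reset: what is moved stays moved. The work goes in short steps, Python scripts to look and compute and a tool call to move; the robot and the scene stay as the last step left them, time stands still between calls to the robot, and variables do not carry over. Pictures are saved under pics/ and viewed, at most 10 in all, crops included, and the job is handed in when it is done.

Besides the shell and the picture viewer there is one more tool, called after "Emit:" by a JSON object that holds its "api" and its "payload", one argument or row to a line. move_arm: Moves the arm, as the interface text tells. Shifts and turns lie within -1 to 1; 1 stands for 100 mm of shift or 90 degrees of turn. Its arguments: {"type":"object","properties":{"moves":{"type":"string"},"squeeze":{"type":"number"}},"required":["moves"]}

```bash
mkdir -p pics; cat > h.py <<'E'
import numpy as np, cv2
from rig import robot
def snap(n,f):
    c=robot.camera(n); cv2.imwrite('pics/'+f,c['image'][:,:,::-1]); np.savez('pics/'+f+'.npz',K=c['intrinsics'],E=c['extrinsics'],im=c['image']); return c
def ray(f,u,v,z):
    d=np.load('pics/'+f+'.npz'); K,E=d['K'],d['E']
    p=np.linalg.inv(K)@[u,v,1]; p=np.array([p[0],-p[1],-p[2]])
    R,t=E[:3,:3],E[:3,3]; o=-R.T@t; w=R.T@p
    return o+w*(z-o[2])/w[2]
def proj(f,P):
    d=np.load('pics/'+f+'.npz'); K,E=d['K'],d['E']
    p=E[:3,:3]@np.array(P)+E[:3,3]; q=K@[p[0],-p[1],-p[2]]; return q[:2]/q[2]
E
python3 - <<'E'
from h import *
a=snap('top','top1.png');b=snap('scene','sc1.png')
o=robot.get_obs();print({k:np.round(v,3) for k,v in o.items()})
cv2.imwrite('pics/both.png',np.vstack([a['image'],b['image']])[:,:,::-1][:, :])
E
```

```text
{'time': np.float64(0.1), 'q': array([-1.489,  0.528,  1.434, -0.   ,  1.181, -0.178]), 'joint_velocities': array([ 0.   , -0.002, -0.002, -0.002, -0.   , -0.001]), 'joint_torque': array([-1.0000e-03, -4.4099e+01, -1.7715e+01,  6.4000e-02,  5.3000e-02,
       -0.0000e+00]), 'position': array([ 0.161, -0.603,  0.233]), 'tool_rot': array([ 0.992,  0.13 ,  0.   , -0.001]), 'ft_force': array([-0.306, -0.05 , -0.82 ]), 'moment': array([-0.002,  0.011,  0.021]), 'grip_force': np.float64(0.0), 'grip_width': np.float64(0.087)}
```

View pics/top1.png

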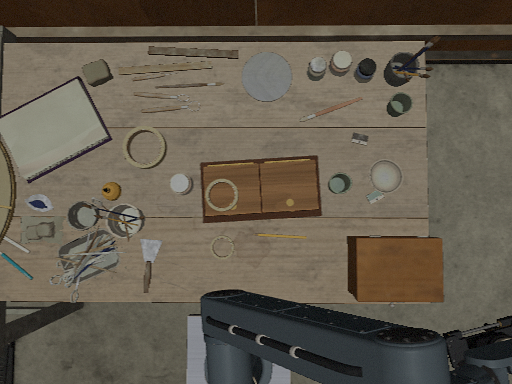

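View pics/sc1.png

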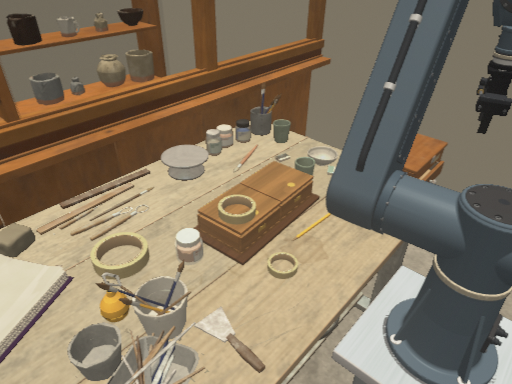

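The boxes are at about (203–318, 157–218) in the top view. The tape is on the left (+y) box at (221,195), the free box's brass spot is at (290,202), and the smaller look-alike tape is at (222,246). I'll take a closer crop to measure from.

```bash
python3 - <<'E'
from h import *
im=cv2.imread('pics/top1.png')[140:265,160:420]
cv2.imwrite('pics/crop1.png',cv2.resize(im,None,fx=3,fy=3,interpolation=cv2.INTER_CUBIC))
for n,u,v,z in [('spotB',290,202,.084),('tape',221,195,.105),('FL',203,220,.06),('pencilR',303,237,0),('jar',180,183,.07),('tumbler',339,184,.077)]: print(n,ray('top1.png',u,v,z).round(3))
E
```

```text
spotB [ 0.5   -0.155  0.084]
tape [0.519 0.046 0.105]
FL [0.446 0.104 0.06 ]
pencilR [ 0.395 -0.201  0.   ]
jar [0.557 0.173 0.07 ]
tumbler [ 0.554 -0.301  0.077]
```

View pics/crop1.png

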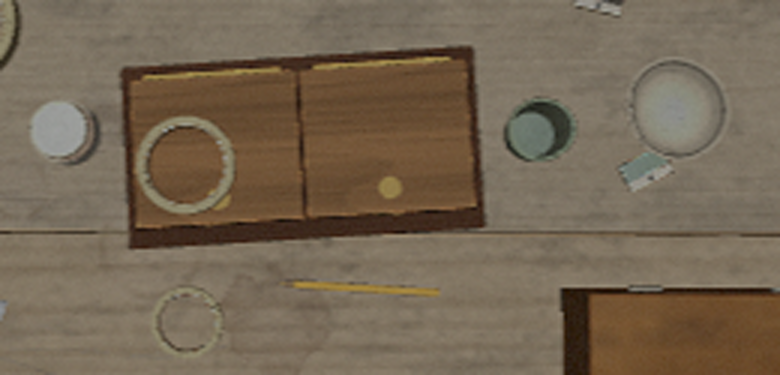

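The crop shows the tape ring at (185,165), spot B at (390,187), and spot A peeking out at (222,201). The lid corners are around (131,80), (136,228), (478,208) and (470,60), and the gap runs (299,72)–(305,218).

```bash
python3 - <<'E'
from h import *
r=lambda x,y,z=.084: ray('top1.png',160+(x-1)/3,140+(y-1)/3,z)
P={k:r(*v) for k,v in dict(TL=(131,80),BL=(136,228),BR=(478,208),TR=(470,60),gT=(299,72),gB=(305,218),spotB=(390,187),spotA=(222,200)).items()}
P['tape']=r(185,165,.109)
for k,v in P.items(): print(k,v.round(4))
ex=P['gT']-P['gB'];print('yaw gap',np.arctan2(ex[1],ex[0]))
ey=P['BL']-P['BR'];yaw=np.arctan2(-ey[0],ey[1]);print('yaw front',yaw,np.linalg.norm(ey),np.linalg.norm(ex))
# refine: tape ring & brass masks
d=np.load('pics/top1.png.npz');im=d['im'];hsv=cv2.cvtColor(im,cv2.COLOR_RGB2HSV)
print(hsv[202,290],hsv[163,275],im[195,206],hsv[195,206])
c=np.array(P['spotB'])
for yaw in (0.04,0.05,.06,):
  X=np.array([np.cos(yaw),np.sin(yaw),0]);Y=np.array([-X[1],X[0],0])
  b=c+.05*X; a=b+.169*Y
  print(yaw,'midB',b.round(4),'midA',a.round(4),'spotA',(a-.05*X).round(4),'tape in B frame',((P['tape']-b)@X).round(4),((P['tape']-b)@Y).round(4))
  print([ (proj('top1.png',b+sx*.075*X+sy*Y)-[160,140])*3+1 for sx in(1,-1) for sy in (.0845,-.0825)])
for n,u,v in [('pencilL',288,284),('pencilR',438,292)]: print(n,r(u,v,.004).round(3))
E
```

```text
TL [0.6056 0.1017 0.084 ]
BL [0.4591 0.0952 0.084 ]
BR [ 0.4799 -0.2405  0.084 ]
TR [ 0.6259 -0.2335  0.084 ]
gT [ 0.6138 -0.0647  0.084 ]
gB [ 0.4695 -0.0711  0.084 ]
spotB [ 0.5002 -0.1544  0.084 ]
spotA [0.487  0.0107 0.084 ]
tape [0.52   0.0451 0.109 ]
yaw gap 0.04385507263102722
yaw front 0.06179742208940369 0.3363670381960561 0.1443590358389491
[ 21 126 146] [ 14 128 112] [142 135 108] [ 24  61 142]
0.04 midB [ 0.5502 -0.1524  0.084 ] midA [0.5434 0.0164 0.084 ] spotA [0.4935 0.0144 0.084 ] tape in B frame -0.0223 0.1986
[array([299.3181192 ,  63.95689429]), array([468.38434591,  57.42696024]), array([304.96582451, 215.60930927]), array([475.29035344, 209.3679279 ])]
0.05 midB [ 0.5502 -0.1519  0.084 ] midA [0.5417 0.0168 0.084 ] spotA [0.4918 0.0143 0.084 ] tape in B frame -0.0203 0.1983
[array([298.09151055,  64.85985246]), array([467.07458232,  56.6528849 ]), array([305.25654622, 216.45916944]), array([475.50334744, 208.51565578])]
0.06 midB [ 0.5502 -0.1514  0.084 ] midA [0.54   0.0172 0.084 ] spotA [0.4901 0.0143 0.084 ] tape in B frame -0.0184 0.198
[array([296.87396477,  65.77498312]), array([465.75729804,  55.89186448]), array([305.55576986, 217.30615916]), array([475.707756  , 207.66129108])]
pencilL [ 0.402 -0.053  0.004]
pencilR [ 0.395 -0.209  0.004]
```

Emit:
{"api": "move_arm", "payload": {
  "moves": "0.3 -0.25 -0.6 0 0 -0.09 0.575; 0.6 -0.5 -0.6 0 0 -0.18 0.575; 0.93 -0.79 -0.6 0 0 -0.27 0.575; 0.93 -0.79 -0.6 0 0 -0.36 0.575; 0.93 -0.79 -0.6 0 0 -0.45 0.575; 0.93 -0.79 -0.6 0 0 -0.54 0.575; 0.93 -0.79 -0.6 0 0 -0.63 0.575; 0.93 -0.79 -0.6 0 0 -0.72 0.575; 0.93 -0.79 -0.6 0 0 -0.81 0.575; 0.93 -0.79 -0.6 0 0 -0.9 0.575; 0.93 -0.79 -0.6 0 0 -0.931 0.575; 0.93 -0.79 -0.6 0 0 -0.931 0.575"
}}

```text
time: 1.3
position: [0.2301, -0.5034, 0.2931]
tool_rot: [0.652, 0.758, 0.0, -0.0]
ft_force: [-0.1, 0.3, 0.3]
grip_width: 0.0501
grip_force: 0.0
```

Emit:
{"api": "move_arm", "payload": {
  "moves": "0.32 0.2 0 0 0 0 0.575; 0.64 0.4 0 0 0 0 0.575; 0.96 0.62 0 0 0 0 0.575; 0.96 0.62 0 0 0 0 0.575"
}}

```text
time: 1.7
position: [0.2778, -0.3944, 0.2931]
tool_rot: [0.651, 0.759, 0.002, -0.002]
ft_force: [-0.9, -0.4, -0.6]
grip_width: 0.0502
grip_force: 0.0
```

Emit:
{"api": "move_arm", "payload": {
  "moves": "0.32 0.2 0 0 0 0 0.575; 0.64 0.4 0 0 0 0 0.575; 0.96 0.62 0 0 0 0 0.575; 0.96 0.62 0 0 0 0 0.575"
}}

```text
time: 2.1
position: [0.3242, -0.2913, 0.2933]
tool_rot: [0.65, 0.76, 0.001, -0.001]
ft_force: [0.7, -0.7, -0.3]
grip_width: 0.0501
grip_force: 0.0
```

Emit:
{"api": "move_arm", "payload": {
  "moves": "0.32 0.2 0 0 0 0 0.575; 0.64 0.4 0 0 0 0 0.575; 0.96 0.62 0 0 0 0 0.575; 0.96 0.62 0 0 0 0 0.575"
}}

```text
time: 2.5
position: [0.3713, -0.1884, 0.2935]
tool_rot: [0.65, 0.76, 0.001, -0.0]
ft_force: [-0.7, 0.2, 0.1]
grip_width: 0.0501
grip_force: 0.0
```

Emit:
{"api": "move_arm", "payload": {
  "moves": "0.32 0.2 0 0 0 0 0.575; 0.64 0.4 0 0 0 0 0.575; 0.96 0.62 0 0 0 0 0.575; 0.96 0.62 0 0 0 0 0.575"
}}

```text
time: 2.9
position: [0.4188, -0.0851, 0.2936]
tool_rot: [0.65, 0.76, 0.001, 0.0]
ft_force: [0.3, -0.3, 0.0]
grip_width: 0.0498
grip_force: 0.0
```

Emit:
{"api": "move_arm", "payload": {
  "moves": "0.32 0.2 0 0 0 0 0.575; 0.64 0.4 0 0 0 0 0.575; 0.96 0.62 0 0 0 0 0.575; 0.96 0.62 0 0 0 0 0.575"
}}

```text
time: 3.3
position: [0.4664, 0.0186, 0.2936]
tool_rot: [0.65, 0.76, 0.001, 0.001]
ft_force: [-0.6, -0.2, 0.4]
grip_width: 0.0498
grip_force: 0.0
```

Emit:
{"api": "move_arm", "payload": {
  "moves": "0.32 0.2 0 0 0 0 0.575; 0.64 0.4 0 0 0 0 0.575; 0.96 0.6 0 0 0 0 0.575; 0.96 0.6 0 0 0 0 0.575; 0.96 0.6 0 0 0 0 0.575"
}}

```text
time: 3.8
position: [0.5095, 0.1198, 0.2932]
tool_rot: [0.652, 0.759, -0.001, 0.0]
ft_force: [0.1, 0.1, -0.1]
grip_width: 0.0501
grip_force: 0.0
```

```bash
python3 - <<'E'
from h import *
snap('wrist','w1.png');o=robot.get_obs();print(o['time'],o['position'].round(4),o['tool_rot'].round(3),o['q'].round(2))
for P in [(.52,.045,.109),(.5502,-.152,.084),(.4915,.0143,.084)]: print(proj('w1.png',P).round(0))
E
```

```text
3.85 [0.5091 0.1195 0.2932] [ 0.652  0.758 -0.001  0.   ] [ 0.02  0.32  1.61 -0.    1.21 -0.13]
[248. 244.]
[248. 381.]
[220. 257.]
```

View pics/w1.png

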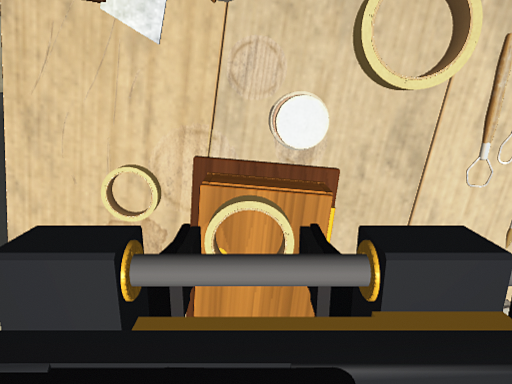

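The wrist view shows the tape ring centred at about (249,242). My top-view estimate projects to (248,244), so they agree and I can descend behind the tape.

Emit:
{"api": "move_arm", "payload": {
  "moves": "0 0 0.4 0 0 0 0.575; 0 0 0.8 0 0 0 0.575; 0 0 0.96 0 0 0 0.575; 0 0 0.96 0 0 0 0.575"
}}

```text
time: 4.25
position: [0.5068, 0.1192, 0.1951]
tool_rot: [0.653, 0.758, -0.003, -0.002]
ft_force: [-0.1, -0.3, -0.0]
grip_width: 0.0501
grip_force: 0.0
```

Emit:
{"api": "move_arm", "payload": {
  "moves": "0 0 0.3 0 0 0 0.575; 0 0 0.6 0 0 0 0.575; 0 0 0.8 0 0 0 0.575; 0 0 0.96 0 0 0 0.575; 0 0 0.96 0 0 0 0.575; 0 0 0.96 0 0 0 0.575"
}}

```text
time: 4.85
position: [0.5101, 0.1206, 0.1027]
tool_rot: [0.652, 0.758, 0.001, 0.001]
ft_force: [-0.3, 0.0, 1.0]
grip_width: 0.0502
grip_force: 0.0
```

Emit:
{"api": "move_arm", "payload": {
  "moves": "-0.1 0 0 0 0 0 0.575; -0.18 0 0 0 0 0 0.575; -0.26 0 0 0 0 0 0.575; -0.34 0 0 0 0 0 0.575; -0.42 0 0 0 0 0 0.575; -0.5 0 0 0 0 0 0.575; -0.58 0 0 0 0 0 0.575; -0.66 0 0 0 0 0 0.575; -0.74 0 0 0 0 0 0.575; -0.82 0 0 0 0 0 0.575; -0.9 0 0 0 0 0 0.575; -0.98 0 0 0 0 0 0.575"
}}

```text
time: 6.05
position: [0.5239, 0.0239, 0.1015]
tool_rot: [0.652, 0.759, -0.0, -0.0]
ft_force: [-0.2, 0.4, 0.9]
grip_width: 0.0501
grip_force: 0.8
```

```bash
python3 - <<'E'
from h import *
snap('top','top2.png');snap('scene','sc2.png');o=robot.get_obs();print(o['time'],o['position'].round(4),o['tool_rot'].round(3),o['ft_force'])
a=cv2.resize(cv2.imread('pics/top2.png')[140:240,170:350],(720,400));b=cv2.imread('pics/sc2.png')
cv2.imwrite('pics/v2.png',np.hstack([cv2.resize(a,(400,222)),cv2.resize(b[130:280,160:430],(400,222))]))
E
```

```text
6.15 [0.5243 0.0233 0.1015] [ 0.652  0.758 -0.     0.   ] [-0.30169828  0.0100933  -0.38999858]
```

View pics/v2.png

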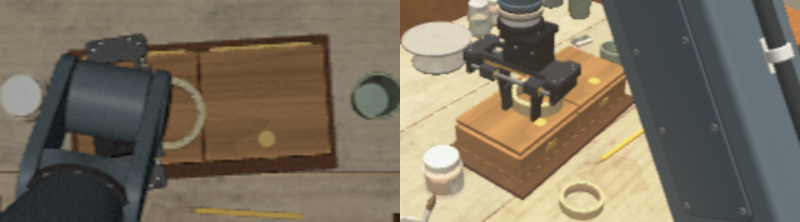

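The tape sits cradled between the fingers and its leading edge is at the gap between the lids (left panel about (205,110)). There are about 125 mm left to push.

Emit:
{"api": "move_arm", "payload": {
  "moves": "-0.08 0 0 0 0 0 0.575; -0.16 0 0 0 0 0 0.575; -0.24 0 0 0 0 0 0.575; -0.32 0 0 0 0 0 0.575; -0.4 0 0 0 0 0 0.575; -0.48 0 0 0 0 0 0.575; -0.56 0 0 0 0 0 0.575; -0.64 0 0 0 0 0 0.575; -0.72 0 0 0 0 0 0.575; -0.8 0 0 0 0 0 0.575; -0.88 0 0 0 0 0 0.575; -0.96 0 0 0 0 0 0.575"
}}

```text
time: 7.35
position: [0.5384, -0.071, 0.1016]
tool_rot: [0.652, 0.759, -0.0, -0.0]
ft_force: [-0.7, -0.0, -0.5]
grip_width: 0.0502
grip_force: 0.1
```

Emit:
{"api": "move_arm", "payload": {
  "moves": "-0.08 0 0 0 0 0 0.575; -0.16 0 0 0 0 0 0.575; -0.22 0 0 0 0 0 0.575; -0.26 0 0 0 0 0 0.575; -0.29 0 0 0 0 0 0.575; -0.29 0 0 0 0 0 0.575"
}}

```text
time: 7.95
position: [0.5428, -0.0993, 0.1016]
tool_rot: [0.652, 0.758, 0.0, 0.0]
ft_force: [-0.4, 0.3, 0.2]
grip_width: 0.0502
grip_force: 0.0
```

Emit:
{"api": "move_arm", "payload": {
  "moves": "0.1 0 0 0 0 0 0.575; 0.25 0 0 0 0 0 0.575; 0.35 0 -0.2 0 0 0 0.575; 0.4 0 -0.6 0 0 0 0.575; 0.4 0 -1 0 0 0 0.575; 0.4 0 -1 0 0 0 0.575"
}}

```text
time: 8.55
position: [0.5396, -0.0585, 0.2067]
tool_rot: [0.651, 0.759, 0.002, 0.005]
ft_force: [0.6, 1.1, 0.3]
grip_width: 0.0499
grip_force: 0.0
```

```bash
python3 - <<'E'
from h import *
snap('wrist','w3.png');snap('scene','sc3.png');snap('top','top3.png');o=robot.get_obs();print(o['time'],o['position'].round(4),o['tool_rot'].round(3),o['ft_force'])
for P in [(.5502,-.152,.109),(.5502,-.152,.084)]: print([proj(f,P).round(1) for f in('w3.png','sc3.png','top3.png')])
t=cv2.resize(cv2.imread('pics/top3.png')[140:240,170:350],(720,400))
b=cv2.resize(cv2.imread('pics/sc3.png')[130:280,160:430],(360,200));w=cv2.resize(cv2.imread('pics/w3.png'),(267,200))
cv2.imwrite('pics/v3.png',np.vstack([t,np.pad(np.hstack([b,w]),((0,0),(0,93),(0,0)))]))
E
```

```text
8.7 [ 0.5358 -0.0581  0.2013] [ 0.651  0.759 -0.    -0.001] [-0.796788    0.39159971 -0.3015421 ]
[array([242.4, 306.6]), array([277., 171.]), array([289.3, 184.4])]
[array([242.7, 290.4]), array([276.6, 178.4]), array([288.8, 185.1])]
```

View pics/v3.png

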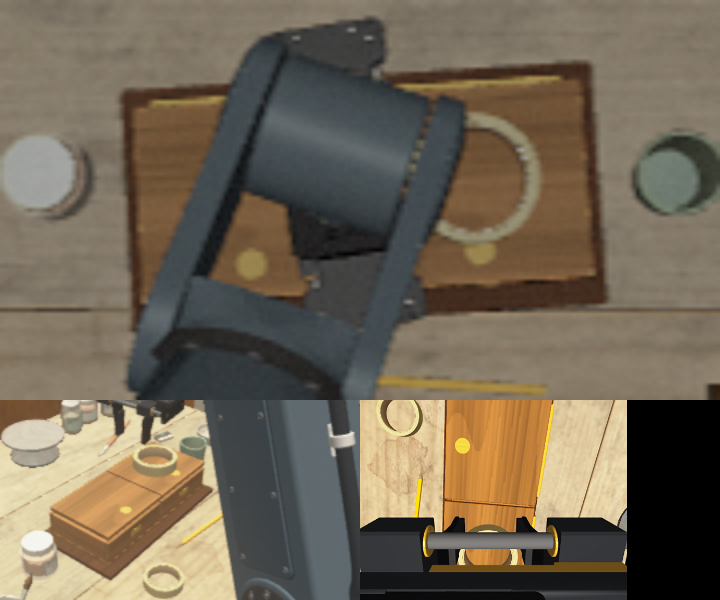

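Spot A is at v3 (251,264), which is top3 (232.7,206). The tape ring centre is at top3 (288.9,184.4), against a lid-B middle of (289.3,184.4), so the tape is on the middle. Next I work out the move to the spot.

```bash
python3 - <<'E'
from h import *
a=ray('top3.png',232.6,205.9,.084);b=ray('w3.png',195.6,88.3,.084);print(a,b,ray('top3.png',288.9,184.4,.109))
from scipy.spatial.transform import Rotation as R
o=robot.get_obs();r=R.from_quat(o['tool_rot'])
print((r.inv().apply((a+b)/2+[0,0,.011]-o['position'])*10).round(3))
E
```

```text
[0.48822615 0.01382253 0.084     ] [0.4886834  0.01445925 0.084     ] [ 0.55028698 -0.15084773  0.109     ]
[ 0.786 -0.357  1.064]
```

Emit:
{"api": "move_arm", "payload": {
  "moves": "0.4 -0.18 0 0 0 0 0; 0.79 -0.36 0 0 0 0 0; 0.79 -0.36 0.3 0 0 0 0; 0.79 -0.36 0.6 0 0 0 0; 0.79 -0.36 0.85 0 0 0 0; 0.79 -0.36 0.85 0 0 0 0; 0.79 -0.36 0.85 0 0 0 0; 0.79 -0.36 0.85 0 0 0 0"
}}

```text
time: 9.5
position: [0.4895, 0.0132, 0.117]
tool_rot: [0.652, 0.759, 0.0, 0.0]
ft_force: [-0.5, -0.6, 1.0]
grip_width: 0.0012
grip_force: 0.0
```

Emit:
{"api": "move_arm", "payload": {
  "moves": "0 0 0.1 0 0 0 0; 0 0 0.18 0 0 0 0; 0 0 0.22 0 0 0 0; 0 0 0.24 0 0 0 0; 0 0 0.255 0 0 0 0; 0 0 0.265 0 0 0 0; 0 0 0.275 0 0 0 0; 0 0 0.275 0 0 0 0; 0 0 0.275 0 0 0 0"
}}

```text
time: 10.4
position: [0.4889, 0.0132, 0.0895]
tool_rot: [0.652, 0.759, -0.0, -0.0]
ft_force: [-0.9, -1.3, 5.3]
grip_width: 0.0003
grip_force: 2.7
```

The force reads 5.3 N and the fingertips are about 5.5 mm below the lid's rest height, so the catch should have let go. I'll lift straight up.

Emit:
{"api": "move_arm", "payload": {
  "moves": "0 0 -0.1 0 0 0 0; 0 0 -0.3 0 0 0 0; 0 0 -0.5 0 0 0 0; 0 0 -0.7 0 0 0 0; 0 0 -0.9 0 0 0 0; 0 0 -1 0 0 0 0; 0 0 -1 0 0 0 0"
}}

```text
time: 11.1
position: [0.4901, 0.0131, 0.1905]
tool_rot: [0.652, 0.759, 0.001, 0.002]
ft_force: [-0.4, 0.7, 0.5]
grip_width: 0.0005
grip_force: 0.0
```

Emit:
{"api": "move_arm", "payload": {
  "moves": "0 0 -0.4 0 0 0 0; 0 0 -0.8 0 0 0 0; 0 0 -0.8 0 0 0 0; 0 0 -0.8 0 0 0 0; 0 0 -0.8 0 0 0 0; 0 0 -0.8 0 0 0 0"
}}

```text
time: 11.7
position: [0.488, 0.0134, 0.2673]
tool_rot: [0.652, 0.759, -0.001, -0.002]
ft_force: [-0.2, -0.9, 0.2]
grip_width: 0.0006
grip_force: 0.0
```

```bash
python3 - <<'E'
from h import *
snap('scene','sc4.png');snap('top','top4.png');o=robot.get_obs();print(o['time'],o['position'].round(4),o['ft_force'])
t=cv2.imread('pics/top4.png')[140:280,160:420];b=cv2.imread('pics/sc4.png')[110:310,160:430]
cv2.imwrite('pics/v4.png',np.hstack([cv2.resize(t,(400,215)),cv2.resize(b,(400,215))]))
E
```

```text
11.8 [0.4884 0.0133 0.2677] [ 0.94360987  0.12161627 -0.27934217]
```

View pics/v4.png

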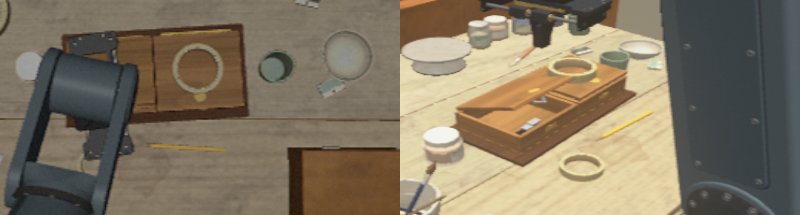

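Lid A is ajar (right panel, about (520,95)) and box B is shut with the tape centred on it. The bystanders haven't moved and the gripper is clear, so I'm handing in.

```bash
python3 -c "
from rig import robot
print(robot.hand_in())"
```

```text
the job is handed in; nothing more can be done
None
```

I pushed the tape flat onto the middle of box B's lid and pressed box A's finger spot, and its lid sprang ajar; box B stayed shut, the bystanders looked unmoved in the last pictures, and the job is handed in at about 12 s (no verdict was returned).

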